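Burp a glaze bottle and snap its dust cover on

TASK

The squeeze bottle of glaze that stands without its dust cover was filled warm and must be burped and closed: pull its push-pull spout up until it clicks fully open, then push it down fully home again. Then take the round dust cover from the counter, set it over the spout and press it straight down until it snaps and its rim sits on the collar; go on pressing firmly and finish like that, still bearing down on the cover. Keep the bottle standing in its place and do not disturb the other things on the counter.

Things in the scene. Friction and masses are not known exactly. Their poses are not given: they have to be found in the camera images.
- bottle: Bottle to close, loose, about 0.9 kg, the only one with a bare spout. Round, 84 mm wide up to 112 mm, then a sloping shoulder. Ribbed screw collar, 48 mm wide, flat top 156 mm above the foot. On it, centred, a boss 31 mm wide, straight for 11 mm, narrowing to 25 mm at its top 14 mm up; round the boss a snap bead, 34 mm wide, 6 mm up. The spout stands on the boss. Origin: centre of underside, z up.
- seat (a point): Centre of the collar's flat top, 156 mm above the bottle's foot: the centre of the dust cover's rim comes to rest here.
- spout_top (a point): Centre of the top of the bottle's push-pull spout: a round knob 21 mm wide and 15 mm high (its lowest 3 mm narrower, 17 mm) standing on the boss. Pushed home, its foot is 14 mm and its top 29 mm above the seat; this point rises with the spout.
- spout (a joint): Lift of the spout along the bottle's axis, m: 0 pushed home, 0.008 fully up (open). A detent in mid-travel yields at about 4 to 5 N either way, then the spout jumps on to the end of its travel; it stays where it is left. Only its weight of about 9 N holds the bottle down, so lift little further than the travel.
- cover: Dust cover, loose, standing mouth down: round cap, flat top, 40 mm wide (42 mm at the 3 mm high rim), 36 mm high, 33 mm deep inside, 20 g. Mouth (snap lip) 32 mm wide, 3 mm high; 36 mm wide behind it. Set over the boss it rests on the bead, rim about 9 mm above the seat; at 7 to 16 N the lip jumps the bead, the force drops and the rim meets the seat. Origin: centre of the rim, z up to the top.
- capped: Bystander: the same kind of bottle already closed with its dust cover, 192 mm high, loose. Origin: centre of its underside.
- jar: Bystander: jar of colour 72 mm in diameter and 75 mm high, loose. Origin: centre of its underside.
- spatula: Bystander: spatula, 240 mm long, lying on the counter. Origin near its middle, x along it.
Things that resemble listed ones, but are neither listed nor needed, are in the scene too. What is shaped like the bottle but green is not meant. Several things look just like the cover: the one meant starts farthest to the robot's right.

How it is judged:
By the outcome, as a careful person would: the job done as asked, in the order asked, and still so for the second after the job is handed in, while the arm keeps its last pose, push and grip.
It also fails if it takes over 51 s, if anything falls off the work surface, if the arm or the gripper's body presses on something with over 40 N, if the wrist force passes 120 N, or if a joint passes its speed limit or range.

ROBOT

A 6-joint arm with a two-finger parallel gripper is mounted at the origin on the work surface. World frame = base frame: x ahead of the robot, y to its left, z up, the work surface at z = 0. Lengths are in m, angles in rad, forces in N, time in s.
With the tool pointing down it reaches from about 0.35 to 0.875 m from the base axis. Payload 4.2 kg.
Tool frame: the origin (TCP) lies midway between the tips of the shut fingers; the grasp point (between the pads) lies 19 mm behind it (hold_point_z is the distance from the TCP to the grasp point, in m); z points along the fingers, y is the line along which they close (so a half turn about z gives the same grasp; the last joint's range is limited). The gripper opens to 85 mm and grips with 20 to 120 N. Pads are 22 mm wide; open, the fingers measure 114 mm over their backs; the gripper's body (76 mm by 85 mm) begins 54 mm behind the grasp point. The pads swing forward as they close: fully open they stand 13 mm farther back than shut.
Start: joints at [-0.981, 0.385, 0.008, 0, -1.194, -0.259], TCP at [0.203, -0.591, 0.231] pointing down, gripper open.
Joint ranges: [-3.14, 3.14], [-1.21, 2.06], [-1.07, 1.41], [-3.16, 2.05], [-2.99, -0.16], [-3.1, 3.1]. Speed limits (rad/s): [2.79, 2.79, 3.14, 3.14, 3.14, 3.14].

INTERFACE

Orientations are given as a unit quaternion [w, x, y, z].
In Python, from rig import * gives the robot as it stands.
- The arm moves only by the tool apply_moves, never from a script. Its argument "series" is a list that holds one entry, the list of rows, each a list of 7 numbers: the turn, a rotation vector about the world's x, y, z in degrees, then the shift along the world's x, y, z in mm, then the opening, from 0 (shut) to 1 (fully open). In form: [[[rx, ry, rz, dx, dy, dz, jaw], ...]]. A call has 1 to 12 rows; each row shifts and turns the commanded pose from where the row before left it; what a row does not reach is not made up. A row lasts 1/12 s, in which the tool goes at most 41.7 mm and 7.16 degrees, less where a joint would pass 70% of its speed; a pose out of reach is approached as far as the arm can. A call is refused whole if a number of a shift passes 41.7 or a number of a turn 7.16, either way. A call with a gripper value outside its range is refused whole. The fingers move at their own pace and stop on an object; the grip force is fixed at half the most. Time passes only in rows, so rows that do not move let the fingers close. It gives the time, the measured TCP pose, the force, the opening and the grip force at its end, in the units of the state.
- get_state(): the state, without advancing time (a new reading comes with each control period).
- grab_frame(name): name is "side" or "top"; returns a dict with "image" (400x640x3 uint8, red, green, blue), "mtx" (3x3 intrinsics, pixels), "dist" ([k1, k2, p1, p2, k3] as OpenCV has them; the pictures are not rectified), "R" (3x3) and "t" (3): a world point X has camera coordinates R X + t. Camera axes: x right, y down, z forward; pixel columns grow to the right and rows downward; lengths in m; the calibration is good to about 2 mm. A picture is of the moment at which its call begins. There is no depth.
- job_done(): hands the job in; it is judged then, once.
The state is a dict: "clock": time; "joints": joint angles; "joint_vel": joint speeds; "effort": joint torques, N m; "tool_pos": TCP position; "eef_rot": TCP orientation; "wrist_force": force on the tool from outside, world axes, zero at the start; "wrist_torque": the same for the moment, N m; "grip_width": finger opening in m; "grip_force": force on a finger pad.
Only numpy, scipy, OpenCV 4.12 (cv2) and the standard library are available. Lean on these libraries where they do the work, as an engineer would, in place of code of your own. Each camera call takes 0.05 s, during which the arm holds its last target. There are 200 camera calls.

## Working session

There is one attempt and no reset: what is moved stays moved. The work goes in short steps, Python scripts to look and compute and a tool call to move; the robot and the scene stay as the last step left them, time stands still between calls to the robot, and variables do not carry over. Pictures are saved under pics/ and viewed, at most 10 in all, crops included, and the job is handed in when it is done.

Besides the shell and the picture viewer there is one more tool, called after "Request:" as name([rows], argument=value, ...), one row to a line, values as JSON. apply_moves: Moves the arm, as the interface text tells. Its arguments: {"type":"object","properties":{"series":{"type":"array"}},"required":["series"]}

```bash
mkdir -p pics; ls; python3 - <<'E'
from rig import *
import cv2,pickle
d={}
for n in("side","top"):
    f=grab_frame(n); d[n]=f; cv2.imwrite(f"pics/{n}0.png",f["image"][:,:,::-1]); print(n,f["mtx"].tolist(),f["dist"],f["R"].tolist(),f["t"])
pickle.dump(d,open("f0.pkl","wb")); print(get_state())
E
```

```text
pics
side [[520.4576592782751, 0.0, 318.89512422476963], [0.0, 520.4576592782751, 203.53294410976], [0.0, 0.0, 1.0]] [-0.08943801  0.          0.          0.          0.        ] [[-0.9705767287928403, -0.24025235393018898, 0.01611272654744681], [-0.1366447295618945, 0.49445122642639944, -0.8583974618837047], [0.19826505342280143, -0.8353423197207431, -0.5127320718219418]] [0.43990965 0.1762719  1.31186277]
top [[512.5153978721354, 0.0, 327.4987573867103], [0.0, 512.5153978721354, 197.9389008106976], [0.0, 0.0, 1.0]] [-0.04497727  0.          0.          0.          0.        ] [[0.022937523169834738, -0.9993946592897481, 0.026156930514902213], [-0.980520245329212, -0.027594150035406963, -0.19447007837548022], [0.19507413598520762, -0.021186737996953905, -0.980559637963277]] [-0.05114687  0.47677851  1.41135709]
{'clock': 0.1, 'joints': array([-9.81415664e-01,  3.85468451e-01,  6.73982441e-03, -4.20316419e-04,
       -1.19400545e+00, -2.58592086e-01]), 'joint_vel': array([ 0.00062772, -0.0016147 ,  0.00462404,  0.00158182,  0.00017914,
        0.00096125]), 'effort': array([-1.70551179e-03, -3.93318558e+01,  1.88927561e+01,  4.19805542e+00,
       -2.60362125e-03,  1.01860715e-05]), 'tool_pos': array([ 0.20282524, -0.59061155,  0.23033105]), 'eef_rot': array([-2.20547450e-04, -1.64564713e-01,  9.86365793e-01,  9.63448605e-04]), 'wrist_force': array([ 0.19227307,  0.38329944, -0.17275986]), 'wrist_torque': array([ 0.0135486 , -0.03416044,  0.0269779 ]), 'grip_force': 0.0, 'grip_width': 0.08531160132505969}
```

View pics/side0.png

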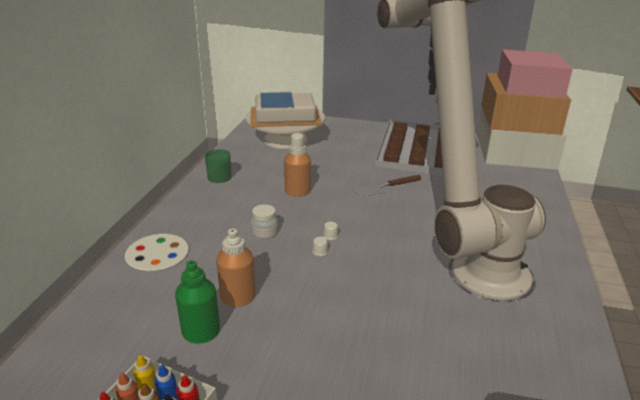

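View pics/top0.png

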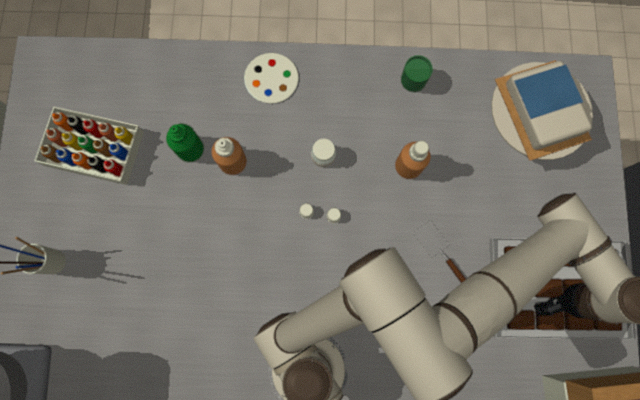

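The side view shows the bare-spout orange bottle at about (236,270). The capped one is at (297,165), the jar at (264,222) and two small covers at (331,230) and (320,246). In the top view these are (228,153), (412,158), (323,152), (334,215) and (306,211). The cover farthest right (-y) is the one at top (334,215).

```bash
cat > h.py <<'E'
import cv2,numpy as np,pickle
def ray(f,px):
    u=cv2.undistortPoints(np.array([[px]],float),f["mtx"],f["dist"])[0,0]
    R=np.array(f["R"]);return -R.T@f["t"],R.T@np.array([*u,1])
def onplane(f,px,z):
    o,d=ray(f,px);return o+d*(z-o[2])/d[2]
def proj(f,X):
    return cv2.projectPoints(np.array(X,float).reshape(-1,3),cv2.Rodrigues(np.array(f["R"]))[0],np.array(f["t"]),f["mtx"],f["dist"])[0][:,0]
def tri(a,pa,b,pb):
    (o1,d1),(o2,d2)=ray(a,pa),ray(b,pb)
    s=np.linalg.lstsq(np.c_[d1,-d2],o2-o1,rcond=None)[0]
    p,q=o1+s[0]*d1,o2+s[1]*d2
    return (p+q)/2,np.linalg.norm(p-q)
E
python3 - <<'E'
from h import *
d=pickle.load(open("f0.pkl","rb"))
c=[]
for n,(x,y) in (("side",(200,220)),("side",(285,200)),("top",(190,120)),("top",(285,190))):
    c.append(cv2.resize(d[n]["image"][y:y+60,x:x+80,::-1],None,fx=5,fy=5,interpolation=cv2.INTER_CUBIC))
cv2.imwrite("pics/z1.png",np.vstack([np.hstack(c[:2]),np.hstack(c[2:])]))
for n in d:
    im=d[n]["image"];h=cv2.cvtColor(im,cv2.COLOR_RGB2HSV)
    for nm,m in(("white",cv2.inRange(h,(0,0,165),(45,75,255))),("orange",cv2.inRange(h,(3,120,60),(18,255,255)))):
        k,l,s,ce=cv2.connectedComponentsWithStats(m)
        print(n,nm,[(s[i].tolist(),ce[i].round(1).tolist()) for i in range(1,k) if 30<s[i,4]<2000])
E
```

```text
side white [([388, 0, 8, 9, 44], [391.8, 3.0]), ([445, 2, 26, 199, 1471], [457.4, 105.4]), ([261, 126, 50, 6, 144], [286.0, 128.3]), ([290, 133, 12, 22, 129], [295.8, 142.2]), ([269, 144, 20, 4, 49], [278.7, 145.6]), ([253, 205, 22, 16, 223], [263.1, 210.9]), ([454, 205, 41, 31, 826], [475.1, 219.8]), ([533, 205, 7, 15, 58], [535.9, 212.8]), ([498, 208, 31, 5, 57], [512.6, 210.7]), ([314, 222, 23, 34, 274], [324.3, 236.9]), ([228, 229, 9, 7, 32], [231.9, 231.6]), ([125, 234, 63, 37, 1410], [155.8, 251.9]), ([223, 236, 21, 17, 169], [231.4, 243.2]), ([460, 275, 70, 23, 786], [496.8, 287.0]), ([203, 384, 12, 13, 32], [208.8, 389.1])]
side orange [([628, 87, 12, 14, 86], [635.1, 92.1]), ([251, 108, 71, 19, 278], [281.0, 121.6]), ([385, 123, 21, 38, 318], [395.6, 141.0]), ([414, 126, 14, 15, 72], [419.8, 132.6]), ([410, 142, 15, 22, 174], [417.1, 153.2]), ([285, 153, 25, 43, 989], [297.0, 174.5]), ([390, 176, 30, 8, 85], [405.1, 179.4]), ([217, 249, 38, 58, 1745], [235.9, 277.8]), ([151, 260, 9, 5, 39], [154.9, 261.8]), ([119, 373, 10, 12, 90], [122.9, 379.0]), ([115, 381, 25, 19, 269], 
[... 1714 characters left out ...]
), ([280, 85, 6, 6, 31], [282.5, 87.4]), ([52, 113, 8, 6, 34], [55.1, 115.6]), ([53, 112, 20, 20, 151], [63.3, 122.8]), ([97, 123, 20, 18, 139], [108.2, 133.4]), ([95, 124, 11, 7, 32], [100.8, 126.4]), ([48, 129, 19, 17, 115], [57.4, 138.7]), ([212, 138, 34, 36, 607], [230.9, 159.6]), ([95, 140, 15, 16, 81], [103.3, 149.0]), ([396, 142, 34, 36, 609], [409.6, 163.6]), ([43, 145, 17, 18, 86], [51.5, 154.5]), ([72, 153, 8, 6, 36], [75.2, 155.8]), ([73, 152, 19, 17, 128], [82.9, 161.7]), ([447, 260, 18, 22, 120], [455.7, 270.5]), ([537, 280, 25, 15, 137], [550.2, 285.5]), ([566, 280, 17, 5, 45], [572.9, 281.4]), ([539, 324, 18, 5, 70], [546.9, 326.3]), ([566, 373, 74, 27, 1395], [604.5, 389.2])]
```

View pics/z1.png

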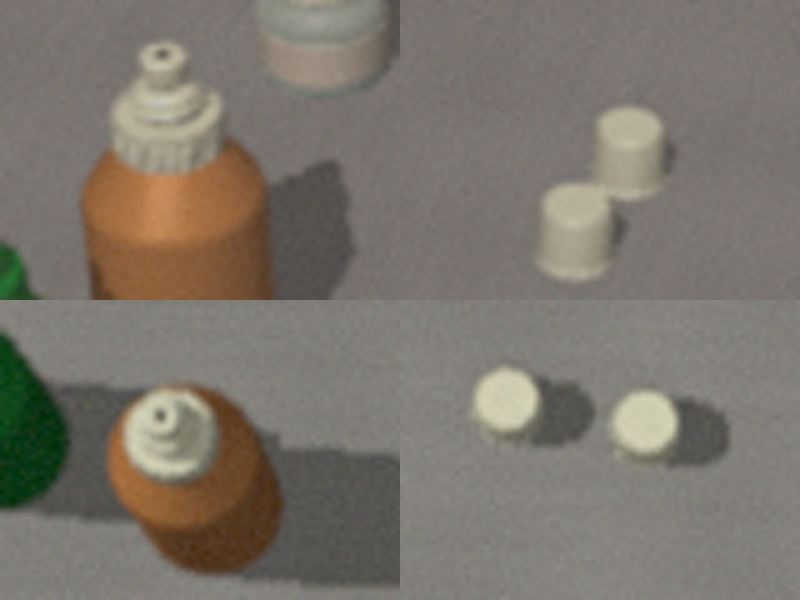

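The zooms show the spout hole at side (232.0,230.2) and top (221.6,142.4). The lid centre of the target cover is at side (330.6,224.6) and top (333.8,214.0).

```bash
python3 - <<'E'
from h import *
d=pickle.load(open("f0.pkl","rb"));s,t=d["side"],d["top"]
print(d.keys())
for nm,a,b,z in(("spout",(232.0,230.2),(221.6,142.4),.185),("cover",(330.6,224.6),(333.8,214.0),.036),("other",(319.6,240),(305.9,209.6),.036),
 ("jar",(263.6,210.5),(323,148),.075),("capped",(297,136),(421,147),.192)):
    print(nm,*[np.round(v,4) for v in tri(s,a,t,b)],onplane(s,a,z).round(4),onplane(t,b,z).round(4))
# bottle axis: side view horizontal limits of body
for n,y0 in(("side",285),):
    h=cv2.cvtColor(d[n]["image"],cv2.COLOR_RGB2HSV);m=cv2.inRange(h,(3,110,40),(20,255,255))
    for y in (265,275,285,292):
        xs=np.where(m[y,200:270])[0]+200;print(y,xs.min(),xs.max())
h=cv2.cvtColor(t["image"],cv2.COLOR_RGB2HSV);m=cv2.inRange(h,(0,110,25),(20,255,255))
P=tri(s,(232.0,230.2),t,(221.6,142.4))[0]
print("foot proj",proj(s,[[P[0],P[1],0],[P[0],P[1],.185]]),proj(t,[[P[0],P[1],0],[P[0],P[1],.185]]))
# predicted outline body circle in top/side
a=np.linspace(0,6.28,60);c=np.c_[P[0]+.042*np.cos(a),P[1]+.042*np.sin(a)]
for f in(s,t):
    q=proj(f,np.r_[np.c_[c,0*a],np.c_[c,0*a+.112]]);print("pred body bbox",q.min(0),q.max(0))
E
```

```text
dict_keys(['side', 'top'])
spout [0.5909 0.2449 0.1849] 0.0006 [0.5904 0.2452 0.185 ] [0.5911 0.245  0.185 ]
cover [ 0.4347 -0.0582  0.0351] 0.001 [ 0.4349 -0.057   0.036 ] [ 0.434  -0.0583  0.036 ]
other [0.4456 0.0218 0.0353] 0.0018 [0.4463 0.0226 0.036 ] [0.4446 0.0216 0.036 ]
jar [ 0.6164 -0.0225  0.0726] 0.0026 [ 0.6136 -0.0185  0.075 ] [ 0.617  -0.0222  0.075 ]
capped [ 0.5938 -0.2795  0.1872] 0.0005 [ 0.5905 -0.2687  0.192 ] [ 0.5926 -0.2785  0.192 ]
265 217 252
275 219 253
285 220 253
292 220 254
foot proj [[237.5217823  295.15709313]
 [231.85785582 230.10729986]] [[232.54827314 161.17787202]
 [221.61379944 142.50351004]]
pred body bbox [215.33890317 246.22099665] [255.3339095  307.22431161]
pred body bbox [211.02550753 135.89694537] [246.69237188 174.90117093]
```

Request:
apply_moves([
  [[0, 0, 6, 16, 34, 5, 1], [0, 0, 6, 16, 34, 5, 1], [0, 0, 6, 16, 34, 5, 1], [0, 0, 6, 16, 34, 5, 1], [0, 0, 6, 16, 34, 5, 1], [0, 0, 6, 16, 34, 5, 1], [0, 0, 6, 16, 34, 5, 1], [0, 0, 6, 16, 34, 5, 1], [0, 0, 6, 16, 34, 5, 1], [0, 0, 6, 16, 34, 5, 1], [0, 0, 6, 16, 34, 5, 1], [0, 0, 5, 16, 34, 5, 1]],
])

```text
clock: 1.1
tool_pos: [0.395, -0.1812, 0.2915]
eef_rot: [-0.0, 0.709, -0.706, -0.0]
wrist_force: [1.3, -0.3, 0.3]
grip_width: 0.0855
grip_force: 0.0
```

Request:
apply_moves([
  [[0, 0, 0, 16, 34, 0, 1], [0, 0, 0, 16, 34, 0, 1], [0, 0, 0, 16, 34, 0, 1], [0, 0, 0, 16, 34, 0, 1], [0, 0, 0, 16, 34, 0, 1], [0, 0, 0, 16, 34, 0, 1], [0, 0, 0, 16, 34, 0, 1], [0, 0, 0, 16, 34, 0, 1], [0, 0, 0, 16, 34, 0, 1], [0, 0, 0, 16, 34, 0, 1], [0, 0, 0, 16, 34, 0, 1], [0, 0, 0, 0, 0, 0, 1]],
])

```text
clock: 2.1
tool_pos: [0.5728, 0.196, 0.2888]
eef_rot: [0.001, 0.708, -0.706, -0.0]
wrist_force: [0.5, -0.7, -0.0]
grip_width: 0.0856
grip_force: 0.0
```

Request:
apply_moves([
  [[0, 0, 0, 9, 24.5, 0, 1], [0, 0, 0, 9, 24.5, 0, 1], [0, 0, 0, 0, 0, -20, 1], [0, 0, 0, 0, 0, -20, 1], [0, 0, 0, 0, 0, -20, 1], [0, 0, 0, 0, 0, -9, 1], [0, 0, 0, 0, 0, 0, 1]],
])

```text
clock: 2.68
tool_pos: [0.5876, 0.239, 0.2192]
eef_rot: [-0.003, -0.707, 0.708, 0.001]
wrist_force: [-0.2, -0.6, 0.1]
grip_width: 0.0857
grip_force: 0.0
```

```bash
cat > snap.py <<'E'
from rig import *
from h import *
import sys
def snap(tag):
    d={n:grab_frame(n) for n in("side","top")};pickle.dump(d,open(tag+".pkl","wb"));return d
def pair(d,tag,cs,w=80,hh=120,k=5):
    cv2.imwrite(f"pics/{tag}.png",np.hstack([cv2.resize(d[n]["image"][y:y+hh,x:x+w,::-1],None,fx=k,fy=k,interpolation=cv2.INTER_CUBIC) for n,(x,y) in zip(("side","top"),cs)]))
E
python3 - <<'E'
from snap import *
d=snap("f1");pair(d,"a1",((195,170),(185,80)))
s=get_state();print(s["tool_pos"],s["wrist_force"])
h=cv2.cvtColor(d["top"]["image"],cv2.COLOR_RGB2HSV);m=cv2.inRange(h,(0,0,165),(45,75,255))
k,l,st,ce=cv2.connectedComponentsWithStats(m);print([(st[i].tolist()) for i in range(k) if 60<st[i,4]<200])
E
```

```text
[0.58938347 0.23973881 0.22284079] [-0.10619063  0.24490493  0.60596725]
[[295, 0, 21, 17, 127], [410, 0, 20, 21, 143], [151, 6, 17, 7, 77], [262, 6, 25, 11, 158], [376, 9, 25, 12, 173], [489, 17, 24, 9, 96], [606, 45, 15, 11, 93], [504, 62, 41, 14, 174], [630, 68, 10, 16, 85], [616, 85, 14, 18, 162], [633, 92, 7, 17, 61], [620, 126, 13, 12, 79], [318, 138, 16, 12, 146], [409, 141, 19, 19, 195], [541, 144, 40, 15, 175], [300, 204, 13, 12, 125], [513, 298, 40, 11, 197]]
```

View pics/a1.png

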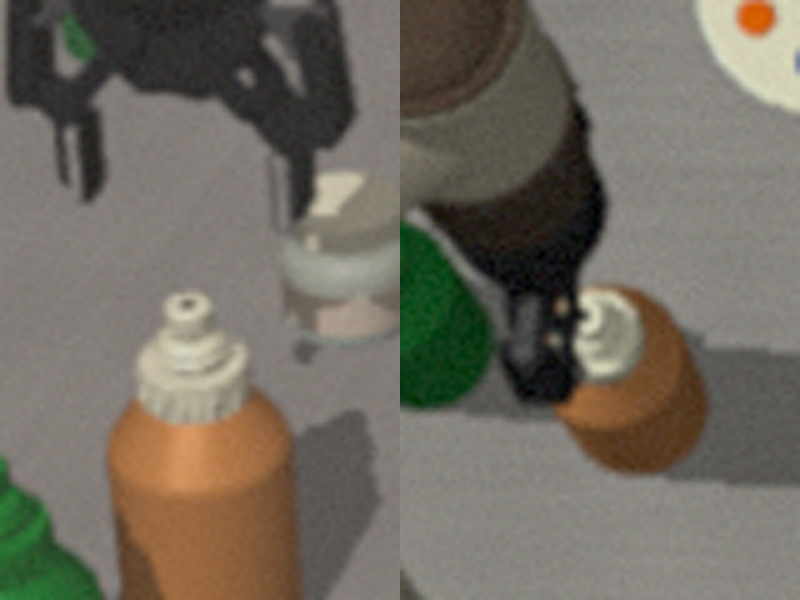

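Both views show the open fingers on either side of the spout, along x. The spout is at side crop (188,305), close to midway between the fingertips. The finger line is about 5 mm short in y, as expected.

Request:
apply_moves([
  [[0, 0, 0, 2, 5, 0, 1], [0, 0, 0, 0, 0, -12, 1], [0, 0, 0, 0, 0, -12, 1], [0, 0, 0, 0, 0, -12, 1], [0, 0, 0, 0, 0, -12, 1], [0, 0, 0, 0, 0, 0, 0.45], [0, 0, 0, 0, 0, 0, 0.45], [0, 0, 0, 0, 0, 0, 0.45], [0, 0, 0, 0, 0, 0, 0.45]],
])

```text
clock: 3.53
tool_pos: [0.5918, 0.2454, 0.1759]
eef_rot: [0.001, -0.707, 0.707, -0.0]
wrist_force: [0.2, -0.6, -0.9]
grip_width: 0.0394
grip_force: 0.0
```

```bash
python3 - <<'E'
from snap import *
d=snap("f2");pair(d,"a2",((195,190),(185,80)))
s=get_state();print(s["tool_pos"],s["wrist_force"],s["grip_width"])
E
```

```text
[0.59146703 0.24522218 0.17547511] [1.08425301 0.37941211 0.57580411] 0.0385037817089371
```

View pics/a2.png

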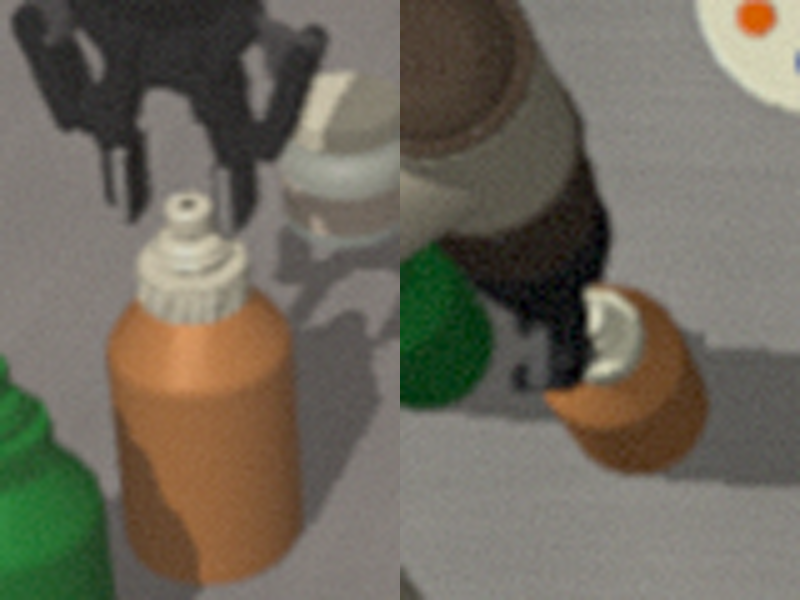

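The fingers are lowered beside the knob and evenly spaced around it: tips at side crop (133,218) and (240,225), knob centre at (187,205). I'll close on it now.

Request:
apply_moves([
  [[0, 0, 0, 0, 0, 0, 0.15], [0, 0, 0, 0, 0, 0, 0], [0, 0, 0, 0, 0, 0, 0], [0, 0, 0, 0, 0, 0, 0], [0, 0, 0, 0, 0, 0, 0], [0, 0, 0, 0, 0, 0, 0]],
])

```text
clock: 4.13
tool_pos: [0.5911, 0.245, 0.1752]
eef_rot: [0.0, -0.707, 0.707, -0.0]
wrist_force: [-2.9, 0.1, 5.4]
grip_width: 0.0178
grip_force: 58.7
```

```bash
python3 - <<'E'
from snap import *
d=snap("f3");pair(d,"a3",((195,190),(185,80)))
w=[]
for i in range(3):
    s=get_state();w.append([*s["tool_pos"],*s["wrist_force"],s["grip_width"],s["grip_force"]]);grab_frame("side")
print(np.round(w,4))
E
```

```text
[[ 5.91100e-01  2.45000e-01  1.75100e-01 -2.55690e+00  7.86600e-01
   5.45550e+00  1.76000e-02  5.87179e+01]
 [ 5.91100e-01  2.45000e-01  1.75200e-01 -2.17440e+00  4.65400e-01
   5.79390e+00  1.79000e-02  5.87167e+01]
 [ 5.91100e-01  2.45000e-01  1.75100e-01 -1.54030e+00  2.95000e-01
   5.62020e+00  1.78000e-02  5.87175e+01]]
```

View pics/a3.png

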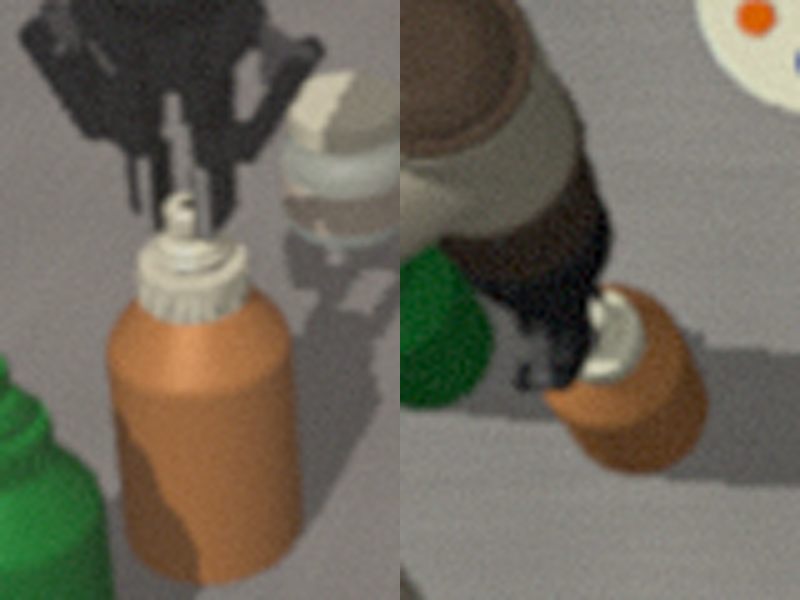

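The knob is held between the pads and the bottle hasn't moved.

Request:
apply_moves([
  [[0, 0, 0, 0, 0, 1, 0], [0, 0, 0, 0, 0, 1, 0], [0, 0, 0, 0, 0, 1, 0], [0, 0, 0, 0, 0, 1, 0], [0, 0, 0, 0, 0, 1, 0], [0, 0, 0, 0, 0, 1, 0], [0, 0, 0, 0, 0, 1, 0], [0, 0, 0, 0, 0, 0, 0], [0, 0, 0, 0, 0, 0, 0]],
])

```text
clock: 5.13
tool_pos: [0.591, 0.2449, 0.1818]
eef_rot: [0.0, -0.707, 0.707, -0.0]
wrist_force: [-1.3, 0.3, 0.5]
grip_width: 0.0178
grip_force: 59.1
```

Request:
apply_moves([
  [[0, 0, 0, 0, 0, 1, 0], [0, 0, 0, 0, 0, 0, 0], [0, 0, 0, 0, 0, 0, 0]],
])

```text
clock: 5.38
tool_pos: [0.591, 0.2449, 0.1826]
eef_rot: [0.0, -0.707, 0.707, -0.0]
wrist_force: [-1.6, 1.5, 0.7]
grip_width: 0.0176
grip_force: 59.0
```

Request:
apply_moves([
  [[0, 0, 0, 0, 0, 1, 0], [0, 0, 0, 0, 0, 0, 0], [0, 0, 0, 0, 0, 0, 0]],
])

```text
clock: 5.63
tool_pos: [0.591, 0.2449, 0.1832]
eef_rot: [-0.0, -0.707, 0.707, 0.0]
wrist_force: [-1.2, 0.5, 0.9]
grip_width: 0.0181
grip_force: 59.3
```

Request:
apply_moves([
  [[0, 0, 0, 0, 0, 0.5, 0], [0, 0, 0, 0, 0, 0.5, 0], [0, 0, 0, 0, 0, 0, 0], [0, 0, 0, 0, 0, 0, 0]],
])

```text
clock: 5.97
tool_pos: [0.5907, 0.2447, 0.1833]
eef_rot: [-0.001, -0.707, 0.708, 0.0]
wrist_force: [0.6, 0.3, -6.7]
grip_width: 0.018
grip_force: 58.8
```

```bash
python3 - <<'E'
from snap import *
d=snap("f4");o=pickle.load(open("f3.pkl","rb"))
A=o["side"]["image"][190:250,195:275];B=d["side"]["image"][190:250,195:275]
cv2.imwrite("pics/a4.png",np.hstack([cv2.resize(x[:,:,::-1],None,fx=5,fy=5,interpolation=cv2.INTER_CUBIC) for x in(A,B)]))
w=[]
for i in range(4):
    s=get_state();w.append([*s["tool_pos"],*s["wrist_force"]]);grab_frame("side")
print(np.round(w,4))
# bottle motion by phase correlation on bottle body
g=lambda f:cv2.cvtColor(f["side"]["image"],cv2.COLOR_RGB2GRAY)[240:310,210:262].astype(float)
print(cv2.phaseCorrelate(g(o),g(d),cv2.createHanningWindow((52,70),cv2.CV_64F)))
E
```

```text
[[ 0.5907  0.2447  0.1833  0.2939 -0.2905 -6.6384]
 [ 0.5906  0.2447  0.1833  1.1998  0.2252 -7.7934]
 [ 0.5906  0.2446  0.1834  0.016   0.3445 -8.1838]
 [ 0.5906  0.2446  0.1834  0.3371  0.3986 -8.0782]]
((-0.14907739106325124, 0.13648164363632986), 1.0068017644801333)
```

View pics/a4.png

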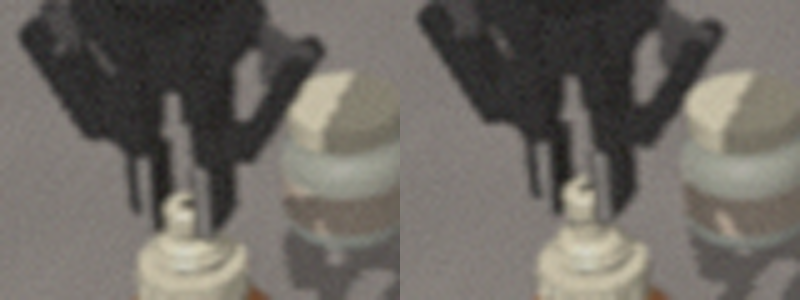

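The spout has visibly risen: the knob is now about 3 px higher above the collar, which is still in its place. An 8 N stop force confirms it's fully open, so I'll push it back down.

Request:
apply_moves([
  [[0, 0, 0, 0, 0, -1, 0], [0, 0, 0, 0, 0, -1, 0], [0, 0, 0, 0, 0, -1, 0], [0, 0, 0, 0, 0, -1, 0], [0, 0, 0, 0, 0, -1, 0], [0, 0, 0, 0, 0, -1, 0], [0, 0, 0, 0, 0, -1, 0], [0, 0, 0, 0, 0, -1, 0], [0, 0, 0, 0, 0, -1, 0], [0, 0, 0, 0, 0, -1, 0], [0, 0, 0, 0, 0, -1, 0], [0, 0, 0, 0, 0, 0, 0]],
])

```text
clock: 7.27
tool_pos: [0.5917, 0.2451, 0.1752]
eef_rot: [0.001, -0.707, 0.707, -0.001]
wrist_force: [-4.4, -0.5, 8.2]
grip_width: 0.0175
grip_force: 60.5
```

Request:
apply_moves([
  [[0, 0, 0, 0, 0, -1, 0], [0, 0, 0, 0, 0, 0, 0], [0, 0, 0, 0, 0, 0, 0], [0, 0, 0, 0, 0, 0, 0]],
])

```text
clock: 7.6
tool_pos: [0.592, 0.2452, 0.1752]
eef_rot: [-0.002, 0.707, -0.707, 0.001]
wrist_force: [-2.7, 0.6, 9.9]
grip_width: 0.0181
grip_force: 60.7
```

Request:
apply_moves([
  [[0, 0, 0, 0, 0, 2, 0], [0, 0, 0, 0, 0, 0, 0.5], [0, 0, 0, 0, 0, 0, 1], [0, 0, 0, 0, 0, 0, 1], [0, 0, 0, 0, 0, 0, 1], [0, 0, 0, 0, 0, 6, 1], [0, 0, 0, 0, 0, 20, 1], [0, 0, 0, 0, 0, 30, 1], [0, 0, 0, 0, 0, 20, 1], [0, 0, 0, -16, -30, 0, 1], [0, 0, 0, -16, -30, 0, 1], [0, 0, 0, -16, -30, 0, 1]],
])

```text
clock: 8.6
tool_pos: [0.5426, 0.1543, 0.2508]
eef_rot: [-0.001, 0.707, -0.707, 0.0]
wrist_force: [-0.2, -1.2, -0.5]
grip_width: 0.0851
grip_force: 0.0
```

Request:
apply_moves([
  [[0, 0, 0, -16, -30, 0, 1], [0, 0, 0, -16, -30, 0, 1], [0, 0, 0, -16, -30, 0, 1], [0, 0, 0, -16, -30, 0, 1], [0, 0, 0, -16, -30, 0, 1], [0, 0, 0, -16, -30, 0, 1], [0, 0, 0, -12.5, -33, 0, 1], [0, 0, 0, 0, 0, -30, 1], [0, 0, 0, 0, 0, -30, 1], [0, 0, 0, 0, 0, -30, 1], [0, 0, 0, 0, 0, -30, 1], [0, 0, 0, 0, 0, -30, 1]],
])

```text
clock: 9.6
tool_pos: [0.435, -0.0582, 0.0999]
eef_rot: [0.001, -0.707, 0.707, -0.001]
wrist_force: [0.4, -0.3, -1.3]
grip_width: 0.0855
grip_force: 0.0
```

```bash
python3 - <<'E'
from snap import *
d=snap("f5")
c=[cv2.resize(d["side"]["image"][y:y+60,x:x+80,::-1],None,fx=5,fy=5,interpolation=cv2.INTER_CUBIC) for x,y in((200,220),(290,195))]
cv2.imwrite("pics/a5.png",np.hstack(c))
s=get_state();print(s["tool_pos"],s["wrist_force"])
o=pickle.load(open("f0.pkl","rb"))
for n,(a,b,x,w) in (("side",(225,265,215,32)),("side",(260,310,212,48)),("top",(134,176,208,40))):
    g=lambda f:cv2.cvtColor(f[n]["image"],cv2.COLOR_RGB2GRAY)[a:b,x:x+w].astype(float)
    print(n,cv2.phaseCorrelate(g(o),g(d),cv2.createHanningWindow((w,b-a),cv2.CV_64F)))
E
```

```text
[ 0.43132461 -0.0587416   0.09700744] [-0.2131782  -0.01913797  0.11372107]
side ((0.13893458088950617, -0.1233007666730046), 0.9758193810225272)
side ((0.13955826351822864, 0.037674815543255136), 1.059268586900457)
top ((-0.05882996063180457, 0.659817241870865), 0.8995304469103798)
```

View pics/a5.png

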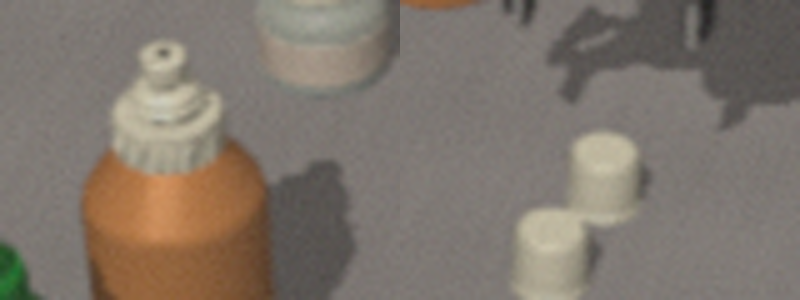

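The bottle is unmoved, and the spout is back home with its hole at the original pixel (163,52 in the crop). The fingers are above the cover, which sits at crop (605,175). Next I'll descend and grasp it.

Request:
apply_moves([
  [[0, 0, 0, 0, 0, -20, 1], [0, 0, 0, 0, 0, -20, 1], [0, 0, 0, 0, 0, -20, 0.9], [0, 0, 0, 0, 0, -20, 0.8], [0, 0, 0, 0, 0, -12, 0.7], [0, 0, 0, 0, 0, 0, 0.6], [0, 0, 0, 0, 0, 0, 0.5], [0, 0, 0, 0, 0, 0, 0.4], [0, 0, 0, 0, 0, 0, 0.3], [0, 0, 0, 0, 0, 0, 0.3], [0, 0, 0, 0, 0, 0, 0.3], [0, 0, 0, 0, 0, 0, 0.3]],
])

```text
clock: 10.7
tool_pos: [0.4362, -0.0578, 0.0099]
eef_rot: [-0.002, 0.707, -0.707, 0.001]
wrist_force: [0.1, 0.9, 7.1]
grip_width: 0.0386
grip_force: 60.8
```

Request:
apply_moves([
  [[0, 0, 0, 0, 0, 5, 0.3], [0, 0, 0, 0, 0, 10, 0.3], [0, 0, 0, 0, 0, 25, 0.3], [0, 0, 0, 0, 0, 35, 0.3], [0, 0, 0, 0, 0, 40, 0.3], [0, 0, 0, 0, 0, 40, 0.3], [0, 0, 0, 0, 0, 40, 0.3], [0, 0, 0, 0, 0, 30, 0.3], [0, 0, 0, 0, 0, 15, 0.3], [0, 0, 0, 15, 30, 0, 0.3], [0, 0, 0, 15, 30, 0, 0.3], [0, 0, 0, 15, 30, 0, 0.3]],
])

```text
clock: 11.7
tool_pos: [0.4793, 0.0326, 0.2496]
eef_rot: [0.001, -0.706, 0.708, -0.0]
wrist_force: [1.0, 0.1, -0.6]
grip_width: 0.0386
grip_force: 60.3
```

Request:
apply_moves([
  [[0, 0, 0, 15, 30, 0, 0.3], [0, 0, 0, 15, 30, 0, 0.3], [0, 0, 0, 15, 30, 0, 0.3], [0, 0, 0, 15, 30, 0, 0.3], [0, 0, 0, 15, 30, 0, 0.3], [0, 0, 0, 15, 30, 0, 0.3], [0, 0, 0, 15, 30, 0, 0.3], [0, 0, 0, 6.5, 3, -10, 0.3], [0, 0, 0, 0, 0, -10, 0.3], [0, 0, 0, 0, 0, -5, 0.3], [0, 0, 0, 0, 0, 0, 0.3], [0, 0, 0, 0, 0, 0, 0.3]],
])

```text
clock: 12.7
tool_pos: [0.5903, 0.2435, 0.2233]
eef_rot: [-0.001, -0.706, 0.708, 0.0]
wrist_force: [0.1, -0.9, -1.4]
grip_width: 0.0391
grip_force: 60.3
```

```bash
python3 - <<'E'
from snap import *
d=snap("f6")
c=[cv2.resize(d[n]["image"][y:y+72,x:x+64,::-1],None,fx=6,fy=6,interpolation=cv2.INTER_CUBIC) for n,x,y in(("side",202,195),("top",190,110))]
cv2.imwrite("pics/a6.png",np.hstack(c))
w=[]
for i in range(4):
    s=get_state();w.append([*s["tool_pos"],*s["wrist_force"],s["grip_width"]]);grab_frame("side")
print(np.round(w,4))
for n in d:
  print(n,proj(d[n],[[.591,.245,.207],[.591,.245,.243],[.591,.265,.207],[.591,.265,.243],[.591,.245,.185],[.591,.245,.156]]).round(1).tolist())
E
```

```text
[[ 0.5909  0.244   0.2244  0.0608 -0.0024  0.2172  0.0384]
 [ 0.591   0.2442  0.2245  0.2743  0.6312  0.0772  0.0388]
 [ 0.5911  0.2444  0.2245  0.3166 -0.7994 -0.3314  0.0388]
 [ 0.5911  0.2445  0.2243 -0.5349 -0.2503 -0.6206  0.0387]]
side [[231.1, 221.6], [229.9, 207.3], [227.5, 226.5], [226.2, 212.1], [231.8, 230.1], [232.7, 241.1]]
top [[220.1, 139.9], [217.5, 135.5], [212.3, 139.7], [209.6, 135.3], [221.6, 142.4], [223.5, 145.7]]
```

View pics/a6.png

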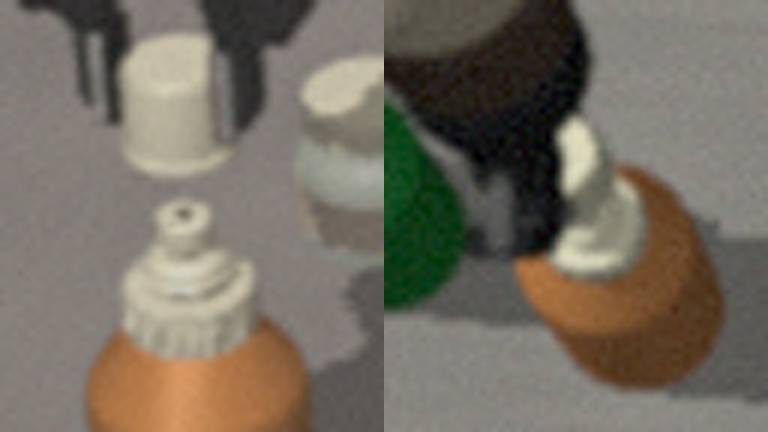

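The cover is held level above the spout. In the side crop its lid centre is at (172,55), rim bottom at (178,176) and the spout hole at (183,213). All match the projected positions to within a pixel, so I'll lower gently and watch the lateral forces.

Request:
apply_moves([
  [[0, 0, 0, 0, 0, -8, 0.3], [0, 0, 0, 0, 0, -8, 0.3], [0, 0, 0, 0, 0, -8, 0.3], [0, 0, 0, 0, 0, -6, 0.3], [0, 0, 0, 0, 0, -5, 0.3], [0, 0, 0, 0, 0, -2, 0.3], [0, 0, 0, 0, 0, -2, 0.3], [0, 0, 0, 0, 0, -1, 0.3], [0, 0, 0, 0, 0, -1, 0.3], [0, 0, 0, 0, 0, 0, 0.3], [0, 0, 0, 0, 0, 0, 0.3], [0, 0, 0, 0, 0, 0, 0.3]],
])

```text
clock: 14.0
tool_pos: [0.5912, 0.245, 0.1826]
eef_rot: [0.0, -0.707, 0.707, -0.0]
wrist_force: [-0.5, 0.0, -0.2]
grip_width: 0.0386
grip_force: 60.3
```

Request:
apply_moves([
  [[0, 0, 0, 0, 0, -1, 0.3], [0, 0, 0, 0, 0, -1, 0.3], [0, 0, 0, 0, 0, -1, 0.3], [0, 0, 0, 0, 0, 0, 0.3], [0, 0, 0, 0, 0, 0, 0.3]],
])

```text
clock: 14.42
tool_pos: [0.591, 0.2449, 0.1792]
eef_rot: [-0.0, -0.707, 0.707, 0.0]
wrist_force: [-0.0, -0.2, 0.6]
grip_width: 0.0385
grip_force: 60.3
```

Request:
apply_moves([
  [[0, 0, 0, 0, 0, -1, 0.3], [0, 0, 0, 0, 0, -1, 0.3], [0, 0, 0, 0, 0, 0, 0.3], [0, 0, 0, 0, 0, 0, 0.3]],
])

```text
clock: 14.75
tool_pos: [0.591, 0.2449, 0.1772]
eef_rot: [-0.0, -0.707, 0.707, 0.0]
wrist_force: [-0.5, -0.0, -0.3]
grip_width: 0.0384
grip_force: 60.3
```

Request:
apply_moves([
  [[0, 0, 0, 0, 0, -1, 0.3], [0, 0, 0, 0, 0, -1, 0.3], [0, 0, 0, 0, 0, 0, 0.3], [0, 0, 0, 0, 0, 0, 0.3]],
])

```text
clock: 15.08
tool_pos: [0.591, 0.2451, 0.1752]
eef_rot: [0.0, -0.707, 0.707, 0.0]
wrist_force: [0.6, 0.9, 0.5]
grip_width: 0.0384
grip_force: 60.3
```

Request:
apply_moves([
  [[0, 0, 0, 0, 0, -1, 0.3], [0, 0, 0, 0, 0, -1, 0.3], [0, 0, 0, 0, 0, 0, 0.3], [0, 0, 0, 0, 0, 0, 0.3]],
])

```text
clock: 15.42
tool_pos: [0.5913, 0.2453, 0.1741]
eef_rot: [0.001, -0.707, 0.707, -0.0]
wrist_force: [-1.7, 2.0, 4.5]
grip_width: 0.0391
grip_force: 60.7
```

Request:
apply_moves([
  [[0, 0, 0, 0, 0, -1, 0.3], [0, 0, 0, 0, 0, -1, 0.3], [0, 0, 0, 0, 0, 0, 0.3], [0, 0, 0, 0, 0, 0, 0.3]],
])

```text
clock: 15.75
tool_pos: [0.5915, 0.2454, 0.1731]
eef_rot: [0.001, -0.707, 0.707, -0.0]
wrist_force: [-2.7, 2.0, 7.3]
grip_width: 0.0393
grip_force: 61.1
```

Request:
apply_moves([
  [[0, 0, 0, 0, 0, -1, 0.3], [0, 0, 0, 0, 0, -1, 0.3], [0, 0, 0, 0, 0, 0, 0.3], [0, 0, 0, 0, 0, 0, 0.3]],
])

```text
clock: 16.08
tool_pos: [0.5909, 0.2452, 0.1694]
eef_rot: [0.0, -0.707, 0.707, 0.0]
wrist_force: [-0.6, 2.1, -1.3]
grip_width: 0.0387
grip_force: 60.6
```

Request:
apply_moves([
  [[0, 0, 0, 0, 0, -1, 0.3], [0, 0, 0, 0, 0, -1, 0.3], [0, 0, 0, 0, 0, 0, 0.3], [0, 0, 0, 0, 0, 0, 0.3]],
])

```text
clock: 16.42
tool_pos: [0.5908, 0.2447, 0.1664]
eef_rot: [-0.001, -0.707, 0.707, 0.0]
wrist_force: [-0.2, 0.7, -1.7]
grip_width: 0.039
grip_force: 60.6
```

Request:
apply_moves([
  [[0, 0, 0, 0, 0, -1, 0.3], [0, 0, 0, 0, 0, -1, 0.3], [0, 0, 0, 0, 0, 0, 0.3], [0, 0, 0, 0, 0, 0, 0.3]],
])

```text
clock: 16.75
tool_pos: [0.5911, 0.2449, 0.1661]
eef_rot: [0.0, -0.707, 0.707, -0.0]
wrist_force: [-2.8, 0.7, 4.8]
grip_width: 0.0385
grip_force: 61.1
```

Request:
apply_moves([
  [[0, 0, 0, 0, 0, -1, 0.3], [0, 0, 0, 0, 0, -1, 0.3], [0, 0, 0, 0, 0, -1, 0.3], [0, 0, 0, 0, 0, 0, 0.3], [0, 0, 0, 0, 0, 0, 0.3]],
])

```text
clock: 17.17
tool_pos: [0.5917, 0.245, 0.166]
eef_rot: [-0.001, 0.707, -0.707, 0.001]
wrist_force: [-5.8, 0.2, 14.1]
grip_width: 0.0389
grip_force: 62.1
```

Request:
apply_moves([
  [[0, 0, 0, -0.5, 0, -1, 0.3], [0, 0, 0, -0.5, 0, -1, 0.3], [0, 0, 0, 0, 0, -1, 0.3], [0, 0, 0, 0, 0, 0, 0.3], [0, 0, 0, 0, 0, 0, 0.3], [0, 0, 0, 0, 0, 0, 0.3]],
])

```text
clock: 17.67
tool_pos: [0.5917, 0.2451, 0.1659]
eef_rot: [-0.003, 0.707, -0.707, 0.002]
wrist_force: [-5.7, -0.2, 21.5]
grip_width: 0.0387
grip_force: 63.0
```

```bash
python3 - <<'E'
from snap import *
d=snap("f7")
c=[cv2.resize(d[n]["image"][y:y+84,x:x+64,::-1],None,fx=6,fy=6,interpolation=cv2.INTER_CUBIC) for n,x,y in(("side",202,195),("top",190,110))]
cv2.imwrite("pics/a7.png",np.hstack(c))
w=[]
for i in range(4):
    s=get_state();w.append([*s["tool_pos"],*s["wrist_force"],s["grip_width"]]);grab_frame("side")
print(np.round(w,4))
E
```

```text
[[ 0.5917  0.2451  0.1659 -7.2351 -0.253  22.4537  0.0387]
 [ 0.5917  0.2451  0.1659 -6.7998  0.1118 22.5164  0.0386]
 [ 0.5917  0.2451  0.1659 -6.6697 -0.4424 21.546   0.0388]
 [ 0.5917  0.2451  0.1659 -7.2774  0.2575 21.6736  0.0389]]
```

View pics/a7.png

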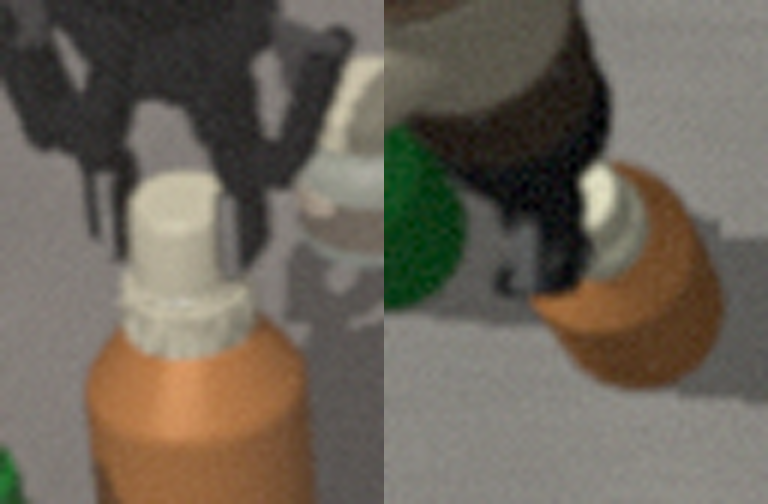

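The cover sits square with its rim on the collar: rim at side crop (185,290), flat lid at (172,190). The bottle is upright in its place, and a steady 22 N bears down.

```bash
python3 -c "
from rig import *
print(job_done())"
```

```text
the job is handed in; nothing more can be done
None
```

I pulled the spout fully open and pushed it home, then snapped the cover on until its rim met the collar; I handed the job in after about 18 s on the robot's clock, with the arm still pressing down at about 22 N and the bottle in its place.

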